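# Load slide cassettes into a spring-loaded magazine

### The job

Load the two long slide cassettes into the spring-loaded magazine, one at a time: push each one straight down, label up, until both sprung lips have snapped out over its top and hold it down, with the second cassette on top of the first. Leave the short cassette where it lies.

Things in the scene. Friction and masses are not known exactly. Their poses are not given: they have to be found in the camera images.
- magazine: Fixed open-topped aluminium magazine. Origin: centre of its foot's underside, on the table; x along its well, z up. Well 102 (x) by 60 mm; walls to z=128, flared rim to 140. Long sides (+-y) open 70 mm wide between corner posts, for fingers. A sprung lip leans in from each end wall, tip 20 mm out at z=92. Sprung black follower: top at z=88 when empty, travel 72, 3 to 6.6 N.
- long_cassette_1: Closed white plastic slide cassette to load, 86 (x) by 40 (y) by 28 mm high, 55-115 g, flat top with blank paper label, lying label up. Origin: centre of its underside, z up. Grip it across the 40 mm. It fits with its x along the magazine's x, either way round, 8 mm play each way in x, 10 in y. Either long one may go first.
- long_cassette_2: Second cassette to load, identical to long_cassette_1 (86 x 40 x 28 mm, origin at centre of underside). Pushing one in takes 5 to 15 N. The lips give way and snap back once its top is 7 to 8 mm below their tips (push to 12 mm below); let go, it rises until its top stops under the tips, its underside 64 mm above the table.
- short_cassette: Short cassette, same make but 52 (x) by 40 (y) by 28 mm: too short for the lips to hold. Origin: centre of its underside. Leave it where it lies.

How it is judged (in metres and radians):
On the way, in this order (a step that is already met when the one before it is completed fails the run):
1. one of the long cassettes is down in the magazine with its top below the lips (((z of long_cassette_1 in the frame of magazine below 0.067 m and x of long_cassette_1 in the frame of magazine between -0.014 and 0.014 m and y of long_cassette_1 in the frame of magazine between -0.014 and 0.014 m and angle between long_cassette_1's own z axis and vertical below 0.17 rad) or (z of long_cassette_2 in the frame of magazine below 0.067 m and x of long_cassette_2 in the frame of magazine between -0.014 and 0.014 m and y of long_cassette_2 in the frame of magazine between -0.014 and 0.014 m and angle between long_cassette_2's own z axis and vertical below 0.17 rad))), for 0.2 s.
2. both long cassettes are down in the magazine (z of each of long_cassette_1, long_cassette_2 in the frame of magazine below 0.067 m and x of long_cassette_1 in the frame of magazine between -0.014 and 0.014 m and y of long_cassette_1 in the frame of magazine between -0.014 and 0.014 m and angle between each of long_cassette_1, long_cassette_2's own z axis and vertical below 0.17 rad and x of long_cassette_2 in the frame of magazine between -0.014 and 0.014 m and y of long_cassette_2 in the frame of magazine between -0.014 and 0.014 m), for 0.2 s.
At the end, for the whole second after the job is handed in: Both long cassettes lie under the lips, one on the other: each underside at most 67 mm above the magazine's origin, within 14 mm of the well's centre in the magazine's x and y, label up within 0.17 rad, and at rest (under 0.02 m/s) (all of step 2 and linear speed of each of long_cassette_1, long_cassette_2 below 0.02 m/s); the robot touches nothing.
It fails at once if the short cassette is moved by more than 30 mm (distance of short_cassette from where it was at the start of the episode above 0.03 m).
It also fails if it takes over 72 s, if anything falls off the work surface, if the arm or the gripper's body presses on something with over 40 N, if the wrist force passes 120 N, or if a joint passes its speed limit or range.

### The arm

A 6-joint arm with a two-finger parallel gripper is mounted at the origin on the work surface. World frame = base frame: x ahead of the robot, y to its left, z up, the work surface at z = 0. Lengths are in m, angles in degrees, forces in N, time in s.
With the tool pointing down it reaches from about 0.375 to 0.9 m from the base axis. Payload 3.1 kg.
Tool frame: the origin (TCP) lies midway between the tips of the shut fingers; the grasp point (between the pads) lies 19 mm behind it; z points along the fingers, y is the direction in which the jaws open and shut (so a half turn about z gives the same grasp; the last joint's range is limited). The gripper opens to 87 mm and grips with 3 to 60 N. Pads are 19 mm wide; open, the fingers measure 117 mm over their backs; the gripper's body (75 mm by 190 mm) begins 51 mm behind the grasp point.
Start: joints at [-10.227, 30.224, 82.088, -0, 67.689, -10.227], TCP at [0.625, 0, 0.223] pointing down, gripper open.
Joint ranges: [-176.69, 176.69], [-43.24, 126.21], [12.49, 139.97], [-82, 262], [0, 151.66], [-163.58, 163.58]. Speed limits (degrees/s): [159.86, 159.86, 180, 180, 180, 180].

### API

Orientations are given as a 3x3 rotation matrix whose columns are the frame's x, y, z axes.
In Python, from rig import status, vision, bot, models gives the robot as it stands.
- The arm moves only by the tool send_rows, never from a script. Its argument "moves" is a list of rows, each a list of 7 numbers: the shift along the tool's x, y, z in units of 25 mm (1.0 is 25 mm), then the turn, a rotation vector about the tool's x, y, z in units of 10 degrees (1.0 is 10 degrees), then the closure, from -1 (fully open) to 1 (shut), so that 0 is half open. In form: [[dx, dy, dz, rx, ry, rz, hand], ...]. A call has 1 to 12 rows; each row shifts and turns the commanded pose from where the row before left it, along the tool's axes as they then stand; what a row does not reach is not made up. A row lasts 1/8 s, in which the tool goes at most 62.5 mm and 10.7 degrees, less where a joint would pass 70% of its speed; a pose out of reach is approached as far as the arm can. A call is refused whole if a number of a shift passes 1 or a number of a turn 1, either way. A call with a gripper value outside its range is refused whole. The fingers move at their own pace and stop on an object; the grip force is fixed at half the most. Time passes only in rows, so rows that do not move let the fingers close. It gives the time, the measured TCP pose, the force and the opening at its end, in the units of the state.
- status.read_state(): the state, without advancing time (a new reading comes with each control period).
- vision.capture(name): name is "scene" or "side" or "wrist"; returns a dict with "img" (384x512x3 uint8, red, green, blue), "depth" (384x512 float32, m along the optical axis (not along the pixel's ray), 0 where there is no reading), "fx", "fy", "cx", "cy" (pixels), "distortion" ([k1, k2, p1, p2, k3] as OpenCV has them; the pictures are not rectified), "pose" (4x4, takes a point from camera to world coordinates); the wrist camera has in their place "hand_eye" (4x4, takes a point from camera to tool coordinates, whose origin is the TCP and whose axes are the flange's). Camera axes: x right, y up, looking along -z (the intrinsics and any distortion apply to the point x, -y, -z); pixel columns grow to the right and rows downward; lengths in m; the calibration is good to about 2 mm. A picture is of the moment at which its call begins: read the wrist's pose just before it.
- bot.hand_in(): hands the job in, once; it reports no verdict.
Trained networks look in the newest picture that a camera, given by its name, has taken for a name from the list of things; names that differ only in an ending like _2 or _b are one class to them, and where a whole thing is asked for, a point or a joint stands for the part that bears it (a point fixed in the world has none). Each returns a list of dicts, best first, with "confidence" (0 to 1); they miss things now and then, are a little off and sometimes report something else, mostly with a low value. They report only what shows in the picture. A call takes as long as a camera call.
- models.masks_of(camera, name): "mask" (384x512 bool, what is visible of it) and "extent" ([left, top, right, bottom] in pixels, round what is visible of it).
- models.landmark_of(camera, name): "point" ([column, row] in pixels: a listed point, or the origin of a listed thing).
The state is a dict: "time_s": time; "joint_positions": joint angles; "qvel": joint speeds; "tau": joint torques, N m; "position": TCP position; "tcp_rot": TCP orientation; "force": force on the tool from outside, world axes, zero at the start; "moment": the same for the moment, N m; "opening": opening from 0.0 (shut) to 1.0 (fully open).
Only numpy, scipy, OpenCV 4.12 (cv2) and the standard library are available. Lean on these libraries where they do the work, as an engineer would, in place of code of your own. Each camera call takes 0.05 s, during which the arm holds its last target.

## Working session

There is one attempt and no reset: what is moved stays moved. The work goes in short steps, Python scripts to look and compute and a tool call to move; the robot and the scene stay as the last step left them, time stands still between calls to the robot, and variables do not carry over. Pictures are saved under pics/ and viewed, and the job is handed in when it is done.

Besides the shell and the picture viewer there is one more tool, called after "Request:" as name(argument=value, ...), one argument or row to a line, values as JSON. send_rows: Moves the arm, as the interface text tells. Its arguments: {"type":"object","properties":{"moves":{"type":"array"}},"required":["moves"]}

```bash
ls; mkdir -p pics; cat > h.py <<'E'
import numpy as np, cv2
from rig import status, vision, bot, models
def save(c,n): cv2.imwrite('pics/'+n+'.png', cv2.cvtColor(c['img'],cv2.COLOR_RGB2BGR))
def camK(c): return np.array([[c['fx'],0,c['cx']],[0,c['fy'],c['cy']],[0,0,1]]), np.array(c['distortion'],float)
def pose(c,st=None):
    if 'pose' in c: return np.array(c['pose'])
    T=np.eye(4); T[:3,:3]=np.array(st['tcp_rot']); T[:3,3]=st['position']; return T@np.array(c['hand_eye'])
def rays(c,uv,T):
    K,d=camK(c); p=cv2.undistortPoints(np.array(uv,float).reshape(-1,1,2),K,d).reshape(-1,2)
    v=np.c_[p[:,0],-p[:,1],-np.ones(len(p))]
    return T[:3,3], v@T[:3,:3].T
def at_z(c,uv,T,z):
    o,v=rays(c,uv,T); return o+v*((z-o[2])/v[:,2])[:,None]
def depth_pts(c,T,mask=None):
    D=c['depth']; m=(D>0) if mask is None else (mask&(D>0))
    r,cc=np.nonzero(m); o,v=rays(c,np.c_[cc,r],T); return o+v*D[r,cc][:,None], np.c_[cc,r]
def proj(c,P,T):
    K,d=camK(c); q=(np.asarray(P)-T[:3,3])@T[:3,:3]; q=q*[1,-1,-1]
    return cv2.projectPoints(q.reshape(-1,1,3),np.zeros(3),np.zeros(3),K,d)[0].reshape(-1,2)
E
python3 - <<'E'
from h import *
s=status.read_state(); print(s)
for n in ['scene','side','wrist']:
    c=vision.capture(n); save(c,n+'0'); print(n,c['fx'],c['fy'],c['cx'],c['cy'],c['distortion'],np.round(pose(c,s),3).tolist())
    for t in ['magazine','long_cassette_1','short_cassette']:
        print(t,[(round(m['confidence'],2),np.round(m['extent']).tolist()) for m in models.masks_of(n,t)],[(round(m['confidence'],2),np.round(m['point']).tolist()) for m in models.landmark_of(n,t)])
E
```

```text
pics
{'time_s': 0.0, 'joint_positions': array([-1.02288016e+01,  3.02770110e+01,  8.21566983e+01, -2.44722272e-03,
        6.76892305e+01, -1.02273129e+01]), 'qvel': array([ 0.01601768, -0.01906337, -0.08357867, -0.09773403,  0.01345099,
        0.04116807]), 'tau': array([-5.45745443e-04, -4.40045428e+01, -1.76593530e+01,  6.32597599e-02,
        5.83207863e-02, -1.53719384e-04]), 'position': array([6.24263202e-01, 1.33735053e-04, 2.21590869e-01]), 'tcp_rot': array([[ 1.00892641e-05,  9.99997756e-01, -2.11861806e-03],
       [ 9.99999941e-01, -9.36440709e-06,  3.42146361e-04],
       [ 3.42125754e-04, -2.11862138e-03, -9.99997697e-01]]), 'force': array([ 0.12285154, -0.2690806 ,  0.13583357]), 'moment': array([ 0.05751683, -0.04606365, -0.0049545 ]), 'opening': 0.9996832464601699}
scene 393.74942704372796 393.74942704372796 260.6727348657572 181.75986148764466 [-0.08826076  0.          0.          0.          0.        ] [[-0.793, -0.449, 0.412, 0.859], [0.609, -0.6, 0.518, 0.435], [0.014, 0.662, 0.75, 0.663], [0.0, 0.0, 0.0, 1.0]]
magazine [(0.72, [213.0, 132.0, 305.0, 233.0])] [(0
[... 576 characters left out ...]
ssette_1 [(0.81, [334.0, 212.0, 362.0, 244.0]), (0.8, [172.0, 159.0, 204.0, 181.0]), (0.35, [298.0, 262.0, 326.0, 286.0])] [(0.85, [188.0, 173.0]), (0.64, [349.0, 235.0])]
short_cassette [(0.92, [298.0, 262.0, 325.0, 287.0])] [(0.63, [311.0, 279.0])]
wrist 307.671368710401 307.671368710401 257.5431751119985 190.4981121482413 [-0.03661451  0.          0.          0.          0.        ] [[1.0, -0.0, 0.002, 0.625], [-0.0, 0.957, 0.29, 0.08], [-0.002, -0.29, 0.957, 0.384], [0.0, 0.0, 0.0, 1.0]]
magazine [(0.6, [67.0, 96.0, 251.0, 235.0])] [(0.56, [181.0, 154.0])]
long_cassette_1 [(0.68, [226.0, 313.0, 289.0, 338.0])] [(0.7, [256.0, 327.0])]
short_cassette [(0.61, [68.0, 98.0, 250.0, 232.0])] []
```

```bash
python3 - <<'E'
import cv2,numpy as np
a=cv2.imread('pics/scene0.png');b=cv2.imread('pics/side0.png')
A=cv2.resize(a[80:300,120:400],None,fx=2.8,fy=2.6);cv2.imwrite('pics/sc_crop.png',A)
B=cv2.resize(b[120:310,150:390],None,fx=3,fy=3);cv2.imwrite('pics/si_crop.png',B)
E
```

```text
(no output)
```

View pics/sc_crop.png

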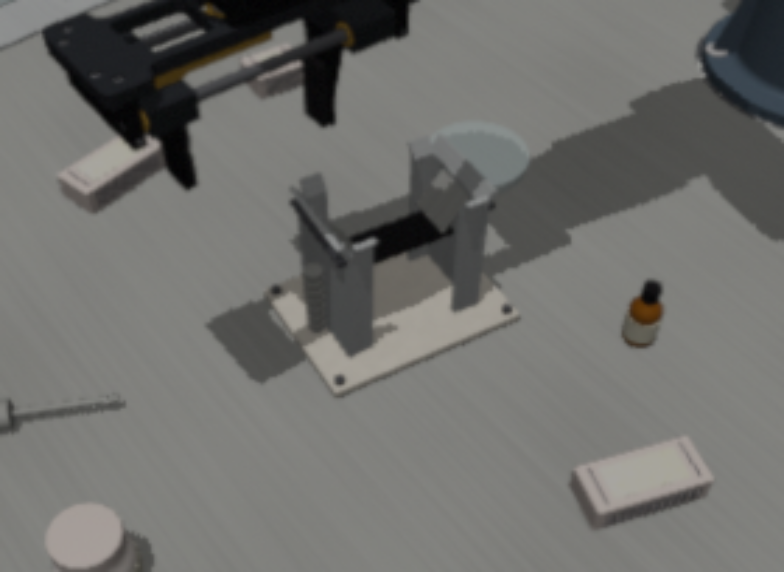

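View pics/si_crop.png

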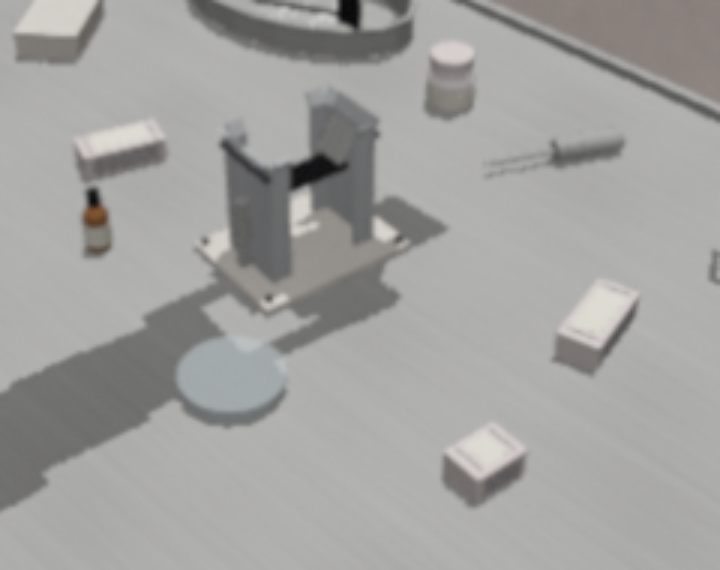

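View pics/wrist0.png

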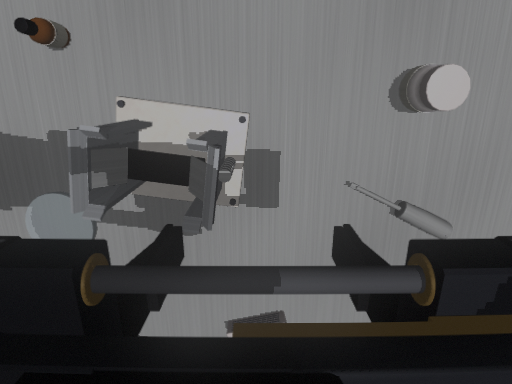

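```bash
python3 - <<'E'
from h import *
for n in ['scene','side']:
    c=vision.capture(n); T=pose(c)
    for t in ['magazine','long_cassette_1','short_cassette']:
        for m in models.masks_of(n,t):
            if m['confidence']<.5: continue
            P,uv=depth_pts(c,T,m['mask']); z=P[:,2]
            if t=='magazine':
                print(n,'mag z pct',np.round(np.percentile(z,[1,5,50,95,99]),3))
                top=P[(z>.125)&(z<.15)]; r=cv2.minAreaRect((top[:,:2]*1000).astype(np.float32)); print(' rim',len(top),r)
                ft=P[(z<.02)]; r=cv2.minAreaRect((ft[:,:2]*1000).astype(np.float32)); print(' foot',len(ft),np.median(ft[:,2]),r)
            else:
                zt=np.percentile(z,90); top=P[z>zt-.006]
                r=cv2.minAreaRect((top[:,:2]*1000).astype(np.float32)); print(n,t,round(m['confidence'],2),len(P),'ztop',zt,r)
        for m in models.landmark_of(n,t): print('  lm',n,t,round(m['confidence'],2),np.round(at_z(c,[m['point']],T,0.0),4))
E
```

```text
scene mag z pct [0.001 0.008 0.037 0.137 0.141]
 rim 653 ((527.016357421875, 12.5621337890625), (82.59037017822266, 124.99102783203125), 82.31610107421875)
 foot 2330 0.010705062809490018 ((489.4755859375, -39.599945068359375), (236.5435333251953, 223.73362731933594), 82.46530151367188)
  lm scene magazine 0.62 [[0.528  0.0186 0.    ]]
scene long_cassette_1 0.63 643 ztop 0.029131322519847246 ((680.1360473632812, -126.62054443359375), (319.3697204589844, 86.65662384033203), 66.25260925292969)
scene long_cassette_1 0.57 1194 ztop 0.029428910448440336 ((499.3082580566406, 250.3626708984375), (39.681640625, 85.65450286865234), 70.93445587158203)
  lm scene long_cassette_1 0.87 [[0.5004 0.2535 0.    ]]
  lm scene long_cassette_1 0.58 [[ 0.6263 -0.2473  0.    ]]
scene short_cassette 0.55 212 ztop 0.028836093824962807 ((521.5528564453125, -133.15708923339844), (402.5685729980469, 51.17159652709961), 62.14765548706055)
  lm scene short_cassette 0.65 [[ 0.4211 -0.2836  0.    ]]
side mag z pct [0.002 0.007 0.044 0.133 0.139]
 rim 312 ((526.5892944335938, 11.45608139038086), (82.10671997070312,
[... 159 characters left out ...]
325805664062)
  lm side magazine 0.73 [[0.5334 0.023  0.    ]]
side long_cassette_1 0.87 484 ztop 0.028626299321630144 ((623.1715087890625, -253.59243774414062), (87.5025863647461, 38.93941879272461), 12.731793403625488)
side long_cassette_1 0.59 393 ztop 0.02936551014546185 ((499.04449462890625, 248.78512573242188), (45.357421875, 83.84735870361328), 74.81454467773438)
  lm side long_cassette_1 0.93 [[ 0.624  -0.2473  0.    ]]
  lm side long_cassette_1 0.77 [[0.5002 0.2558 0.    ]]
side short_cassette 0.86 495 ztop 0.02785657216785664 ((433.9883728027344, -292.4710388183594), (41.62936019897461, 52.89093017578125), 83.86993408203125)
  lm side short_cassette 0.72 [[ 0.4316 -0.2918 -0.    ]]
```

```bash
cat >> h.py <<'E'
def toprect(P,c0,zlo=.024,zhi=.033,R=.062):
    q=P[(P[:,2]>zlo)&(P[:,2]<zhi)&(np.hypot(P[:,0]-c0[0],P[:,1]-c0[1])<R)]
    (cx,cy),(w,h),a=cv2.minAreaRect((q[:,:2]*1000).astype(np.float32))
    if h>w: w,h,a=h,w,a+90
    a=(a+90)%180-90
    d=q[:,:2]-q[:,:2].mean(0); ev=np.linalg.svd(d,full_matrices=False)[2][0]
    return dict(n=len(q),c=(round(cx,1),round(cy,1)),wh=(round(w,1),round(h,1)),a=round(a,1),pca=round((np.degrees(np.arctan2(ev[1],ev[0]))+90)%180-90,1),mean=np.round(q.mean(0)*1000,1).tolist(),z=round(float(np.median(q[:,2]))*1000,1))
E
python3 - <<'E'
from h import *
for n in ['scene','side']:
    c=vision.capture(n); T=pose(c); P,uv=depth_pts(c,T)
    print(n,'A',toprect(P,(.4995,.250))); print(n,'B',toprect(P,(.6235,-.253)))
    # height map of tall things, coarse
    q=P[(P[:,2]>.03)&(P[:,2]<.2)&(P[:,0]>.3)&(P[:,0]<.9)&(abs(P[:,1])<.45)]
    g={}
    for p in q:
        k=(round(p[0]/.03),round(p[1]/.03)); g.setdefault(k,[]).append(p[2])
    print({(round(k[0]*.03,2),round(k[1]*.03,2)):round(max(v),2) for k,v in g.items() if len(v)>5})
E
```

```text
scene A {'n': 873, 'c': (499.4, 250.1), 'wh': (86.0, 40.3), 'a': -19.1, 'pca': np.float64(-20.0), 'mean': [500.4, 250.9, 28.1], 'z': 28.1}
scene B {'n': 385, 'c': (626.2, -250.4), 'wh': (86.1, 42.5), 'a': 13.9, 'pca': np.float64(6.4), 'mean': [632.1, -246.1, 27.8], 'z': 27.9}
{(0.45, 0.0): np.float64(0.14), (0.48, -0.03): np.float64(0.14), (0.48, 0.0): np.float64(0.14), (0.81, -0.36): np.float64(0.07), (0.84, -0.39): np.float64(0.07), (0.81, -0.33): np.float64(0.07), (0.78, -0.33): np.float64(0.07), (0.84, -0.36): np.float64(0.07), (0.87, -0.39): np.float64(0.07), (0.63, -0.24): np.float64(0.03), (0.48, 0.03): np.float64(0.14), (0.78, -0.3): np.float64(0.07), (0.81, -0.3): np.float64(0.07), (0.87, -0.36): np.float64(0.07), (0.57, -0.03): np.float64(0.14), (0.87, -0.33): np.float64(0.07), (0.78, -0.27): np.float64(0.07), (0.48, 0.06): np.float64(0.14), (0.87, -0.3): np.float64(0.07), (0.84, -0.3): np.float64(0.07), (0.81, -0.27): np.float64(0.07), (0.57, 0.0): np.float64(0.14), (0.84, -0.27): np.float64(0.07), (0.6, 0.0): np.float64(0.14), (0.51, 0.06): np.float64(0.14), (0.51, 0.0): 
[... 2243 characters left out ...]
0): np.float64(0.14), (0.45, 0.0): np.float64(0.14), (0.54, 0.03): np.float64(0.09), (0.48, -0.03): np.float64(0.14), (0.54, 0.0): np.float64(0.1), (0.51, 0.0): np.float64(0.09), (0.87, -0.3): np.float64(0.07), (0.39, 0.15): np.float64(0.07), (0.84, -0.3): np.float64(0.07), (0.81, -0.27): np.float64(0.07), (0.87, -0.33): np.float64(0.07), (0.81, -0.3): np.float64(0.07), (0.45, 0.03): np.float64(0.08), (0.78, -0.27): np.float64(0.06), (0.87, -0.36): np.float64(0.07), (0.84, -0.36): np.float64(0.07), (0.78, -0.3): np.float64(0.07), (0.87, -0.39): np.float64(0.07), (0.78, -0.33): np.float64(0.07), (0.81, -0.33): np.float64(0.07), (0.81, -0.36): np.float64(0.07), (0.84, -0.39): np.float64(0.06)}
```

```bash
cat >> h.py <<'E'
def plan(wps,dec=2,cur=None):
    """wps: list of (x,y,z,yaw_deg,nrows). prints rows (without hand) from the measured pose"""
    s=status.read_state(); R=np.array(s['tcp_rot']); p=np.array(s['position'],float); psi=np.degrees(np.arctan2(R[1,1],R[0,1]))
    print('now',np.round(p*1000,1),'yaw',round(psi,2),'F',np.round(s['force'],1),'open',round(s['opening']*87,1),'t',s['time_s'],'J',np.round(s['joint_positions'],0),'Rz',np.round(R[:,2],4))
    for x,y,z,ps,n in wps:
        p0=p.copy(); psi0=psi; rows=[]
        for i in range(1,n+1):
            tgt=p0+(np.array([x,y,z])-p0)*i/n; tps=psi0+(ps-psi0)*i/n
            c_,s_=np.cos(np.radians(psi)),np.sin(np.radians(psi))
            X=np.array([-s_,c_,0]);Y=np.array([c_,s_,0]);Z=np.array([0,0,-1.])
            d=(tgt-p)/.025; r=np.round([X@d,Y@d,Z@d,0,0,-(tps-psi)/10],dec)
            p=p+.025*(X*r[0]+Y*r[1]+Z*r[2]); psi-=r[5]*10; rows.append((r+0).tolist())
        print('->',np.round(p*1000,1),round(psi,1))
        for r in rows: print('  ',r,'!!' if max(map(abs,r))>1 else '')
E
python3 - <<'E'
from h import *
plan([(.4993,.2497,.15,70.5,11)])
E
```

```text
now [625.    0.  222.5] yaw 0.0 F [ 0.5 -0.4  0.7] open 87.0 t 1.85 J [-10.  30.  82.  -0.  68. -10.] Rz [-1.e-04  0.e+00 -1.e+00]
-> [499.2 249.7 150. ] 70.5
   [0.91, -0.46, 0.26, 0.0, 0.0, -0.64] 
   [0.95, -0.35, 0.27, 0.0, 0.0, -0.64] 
   [0.99, -0.24, 0.26, 0.0, 0.0, -0.64] 
   [1.01, -0.14, 0.27, 0.0, 0.0, -0.64] !!
   [1.01, -0.02, 0.26, 0.0, 0.0, -0.64] !!
   [1.01, 0.1, 0.26, 0.0, 0.0, -0.65] !!
   [1.0, 0.2, 0.27, 0.0, 0.0, -0.64] 
   [0.96, 0.32, 0.26, 0.0, 0.0, -0.64] 
   [0.93, 0.42, 0.26, 0.0, 0.0, -0.64] 
   [0.87, 0.53, 0.27, 0.0, 0.0, -0.64] 
   [0.81, 0.61, 0.26, 0.0, 0.0, -0.64]
```

Request:
send_rows(
  moves=[
    [0.91, -0.46, 0.26, 0, 0, -0.64, -1],
    [0.95, -0.35, 0.27, 0, 0, -0.64, -1],
    [0.99, -0.24, 0.26, 0, 0, -0.64, -1],
    [1, -0.14, 0.27, 0, 0, -0.64, -1],
    [1, -0.02, 0.26, 0, 0, -0.64, -1],
    [1, 0.1, 0.26, 0, 0, -0.65, -1],
    [1, 0.2, 0.27, 0, 0, -0.64, -1],
    [0.96, 0.32, 0.26, 0, 0, -0.64, -1],
    [0.93, 0.42, 0.26, 0, 0, -0.64, -1],
    [0.87, 0.53, 0.27, 0, 0, -0.64, -1],
    [0.81, 0.61, 0.26, 0, 0, -0.64, -1],
    [0, 0, 0, 0, 0, 0, -1],
  ],
)

```text
time_s: 3.35
position: [0.4983, 0.25, 0.1496]
tcp_rot: [[-0.943, 0.332, -0.001], [0.332, 0.943, -0.0], [0.001, -0.001, -1.0]]
force: [-0.1, -1.2, 0.7]
opening: 1.003
```

```bash
python3 - <<'E'
from h import *
s=status.read_state(); c=vision.capture('wrist'); save(c,'w1'); T=pose(c,s); P,uv=depth_pts(c,T)
print(toprect(P,(.4993,.2497)))
plan([(.4993,.2497,.006,70.5,6)])
c=vision.capture('scene'); T=pose(c); P,uv=depth_pts(c,T); print(toprect(P,(.6245,-.252)))
E
```

```text
{'n': 3578, 'c': (500.1, 250.6), 'wh': (86.1, 40.1), 'a': -19.0, 'pca': np.float64(-19.1), 'mean': [497.9, 251.3, 28.4], 'z': 28.4}
now [499.3 249.3 150. ] yaw 70.52 F [-0.1  0.2 -0.3] open 86.8 t 3.4 J [ 15.  31.  96.  -0.  54. -55.] Rz [ 0.e+00 -4.e-04 -1.e+00]
-> [499.2 249.7   6. ] 70.5
   [0.0, 0.0, 0.96, 0.0, 0.0, 0.0] 
   [0.0, 0.0, 0.96, 0.0, 0.0, 0.0] 
   [0.0, 0.01, 0.96, 0.0, 0.0, 0.0] 
   [0.0, 0.0, 0.96, 0.0, 0.0, 0.0] 
   [0.01, 0.0, 0.96, 0.0, 0.0, 0.0] 
   [0.0, 0.0, 0.96, 0.0, 0.0, 0.0] 
{'n': 435, 'c': (626.0, -250.3), 'wh': (87.7, 41.0), 'a': 13.3, 'pca': np.float64(11.7), 'mean': [627.3, -248.5, 27.8], 'z': 27.9}
```

View pics/w1.png

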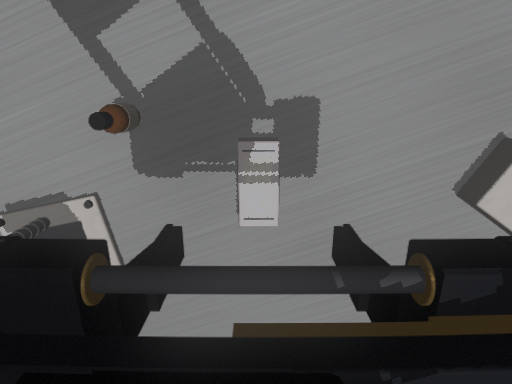

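Request:
send_rows(
  moves=[
    [0, 0.05, 1, 0, 0, -0.05, -1],
    [0, 0, 1, 0, 0, 0, -1],
    [0, 0, 1, 0, 0, 0, -1],
    [0, 0, 1, 0, 0, 0, -1],
    [0, 0, 1, 0, 0, 0, -1],
    [0, 0, 0.5, 0, 0, 0, -1],
    [0, 0, 0.26, 0, 0, 0, -1],
    [0, 0, 0, 0, 0, 0, 1],
    [0, 0, 0, 0, 0, 0, 1],
    [0, 0, 0, 0, 0, 0, 1],
    [0, 0, 0, 0, 0, 0, 1],
  ],
)

```text
time_s: 4.82
position: [0.5002, 0.2503, 0.0065]
tcp_rot: [[-0.946, 0.325, 0.001], [0.325, 0.946, 0.0], [-0.001, 0.0, -1.0]]
force: [0.6, -0.1, -1.0]
opening: 0.634
```

```bash
python3 - <<'E'
from h import *
c=vision.capture('scene'); save(c,'s2')
plan([(.5,.2504,.20,71,8),(.527,.012,.20,82,10)])
E
```

```text
now [500.1 250.3   6.4] yaw 71.01 F [-0.  -0.6  0.6] open 51.1 t 4.875 J [ 15.  44. 100.   0.  36. -56.] Rz [ 7.e-04  2.e-04 -1.e+00]
-> [499.9 250.4 199.9] 71.0
   [0.0, 0.0, -0.97, 0.0, 0.0, 0.0] 
   [0.0, 0.0, -0.97, 0.0, 0.0, 0.0] 
   [0.0, 0.0, -0.96, 0.0, 0.0, 0.0] 
   [0.0, 0.0, -0.97, 0.0, 0.0, 0.0] 
   [0.0, 0.0, -0.97, 0.0, 0.0, 0.0] 
   [0.0, 0.0, -0.97, 0.0, 0.0, 0.0] 
   [0.01, 0.0, -0.97, 0.0, 0.0, 0.0] 
   [0.0, 0.0, -0.96, 0.0, 0.0, 0.0] 
-> [527.   12.1 199.9] 82.0
   [-0.41, -0.87, 0.0, 0.0, 0.0, -0.11] 
   [-0.4, -0.87, 0.0, 0.0, 0.0, -0.11] 
   [-0.38, -0.88, 0.0, 0.0, 0.0, -0.11] 
   [-0.36, -0.89, 0.0, 0.0, 0.0, -0.11] 
   [-0.35, -0.9, 0.0, 0.0, 0.0, -0.11] 
   [-0.32, -0.9, 0.0, 0.0, 0.0, -0.11] 
   [-0.31, -0.91, 0.0, 0.0, 0.0, -0.11] 
   [-0.3, -0.91, 0.0, 0.0, 0.0, -0.11] 
   [-0.27, -0.92, 0.0, 0.0, 0.0, -0.11] 
   [-0.26, -0.92, 0.0, 0.0, 0.0, -0.11]
```

Still closing; wait longer.

Request:
send_rows(
  moves=[
    [0, 0, 0, 0, 0, 0, 1],
    [0, 0, 0, 0, 0, 0, 1],
    [0, 0, 0, 0, 0, 0, 1],
    [0, 0, 0, 0, 0, 0, 1],
    [0, 0, 0, 0, 0, 0, 1],
    [0, 0, 0, 0, 0, 0, 1],
  ],
)

```text
time_s: 5.62
position: [0.5, 0.2502, 0.0062]
tcp_rot: [[-0.946, 0.326, 0.0], [0.326, 0.946, 0.0], [-0.0, 0.0, -1.0]]
force: [0.1, 0.6, 2.9]
opening: 0.454
```

Request:
send_rows(
  moves=[
    [0, 0, -1, 0, 0, 0, 1],
    [0, 0, -1, 0, 0, 0, 1],
    [0, 0, -1, 0, 0, 0, 1],
    [0, 0, -1, 0, 0, 0, 1],
    [0, 0, -1, 0, 0, 0, 1],
    [0, 0, -1, 0, 0, 0, 1],
    [0, 0, -1, 0, 0, 0, 1],
    [0, 0, -0.76, 0, 0, 0, 1],
    [0, 0, 0, 0, 0, 0, 1],
  ],
)

```text
time_s: 6.75
position: [0.5007, 0.2503, 0.201]
tcp_rot: [[-0.946, 0.326, 0.003], [0.326, 0.946, 0.001], [-0.002, 0.002, -1.0]]
force: [0.7, 0.4, -2.2]
opening: 0.453
```

```bash
python3 - <<'E'
from h import *
s=status.read_state(); c=vision.capture('wrist'); save(c,'w3'); T=pose(c,s); P,uv=depth_pts(c,T)
q=P[(P[:,2]>.12)&(P[:,2]<.15)&(P[:,1]<.12)&(abs(P[:,0]-.527)<.12)]
print('wrist',len(q),cv2.minAreaRect((q[:,:2]*1000).astype(np.float32)) if len(q) else '')
for n in ['scene','side']:
    c=vision.capture(n); save(c,n+'3'); T=pose(c); P,uv=depth_pts(c,T)
    for lo,hi in [(.12,.15),(.003,.016)]:
        q=P[(P[:,2]>lo)&(P[:,2]<hi)&(np.hypot(P[:,0]-.527,P[:,1]-.012)<.12)]
        print(n,lo,len(q),cv2.minAreaRect((q[:,:2]*1000).astype(np.float32)))
plan([(.527,.012,.20,82,10)])
E
```

```text
wrist 457 ((484.1758117675781, 52.60693359375), (28.86817741394043, 15.255130767822266), 10.800905227661133)
scene 0.12 790 ((527.4949951171875, 13.821269989013672), (82.32838439941406, 124.37737274169922), 82.8401870727539)
scene 0.003 2220 ((531.26123046875, 7.216064453125), (227.19400024414062, 227.25120544433594), 76.86016845703125)
side 0.12 414 ((527.3723754882812, 13.12564468383789), (84.3746566772461, 125.64234161376953), 83.96147155761719)
side 0.003 1133 ((525.2762451171875, 2.7477264404296875), (181.10572814941406, 225.259033203125), 56.74861145019531)
now [499.1 249.8 198.9] yaw 71.0 F [ 0.5  0.4 -1.5] open 40.0 t 6.9 J [ 15.  27.  93.  -0.  60. -56.] Rz [-2.3e-03 -7.0e-04 -1.0e+00]
-> [527.1  12.1 200.1] 82.0
   [-0.42, -0.86, 0.0, 0.0, 0.0, -0.11] 
   [-0.39, -0.87, -0.01, 0.0, 0.0, -0.11] 
   [-0.39, -0.88, 0.0, 0.0, 0.0, -0.11] 
   [-0.36, -0.89, -0.01, 0.0, 0.0, -0.11] 
   [-0.35, -0.89, 0.0, 0.0, 0.0, -0.11] 
   [-0.33, -0.9, -0.01, 0.0, 0.0, -0.11] 
   [-0.31, -0.9, 0.0, 0.0, 0.0, -0.11] 
   [-0.3, -0.92, -0.01, 0.0, 0.0, -0.11] 
   [-0.28, -0.91, 0.0, 0.0, 0.0, -0.11] 
   [-0.26, -0.92, -0.01, 0.0, 0.0, -0.11]
```

View pics/w3.png

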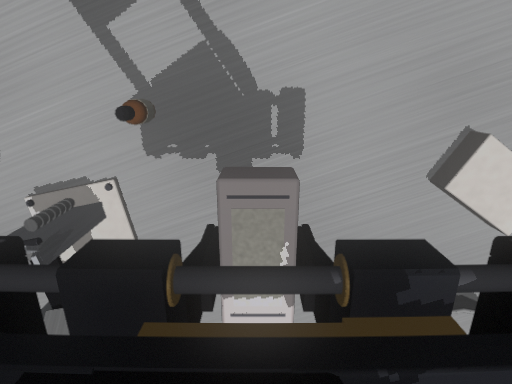

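View pics/scene3.png

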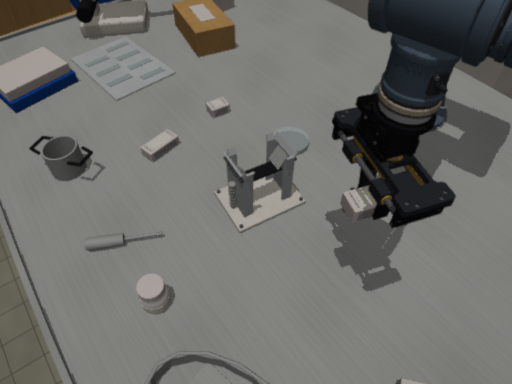

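Request:
send_rows(
  moves=[
    [-0.42, -0.86, 0, 0, 0, -0.12, 1],
    [-0.4, -0.87, 0, 0, 0, -0.12, 1],
    [-0.38, -0.88, 0, 0, 0, -0.11, 1],
    [-0.36, -0.89, 0, 0, 0, -0.12, 1],
    [-0.35, -0.89, 0, 0, 0, -0.12, 1],
    [-0.33, -0.9, 0, 0, 0, -0.12, 1],
    [-0.31, -0.9, 0, 0, 0, -0.12, 1],
    [-0.3, -0.91, 0, 0, 0, -0.12, 1],
    [-0.28, -0.91, 0, 0, 0, -0.11, 1],
    [-0.26, -0.91, 0, 0, 0, -0.11, 1],
    [0, 0, 0, 0, 0, 0, 1],
  ],
)

```text
time_s: 8.28
position: [0.5293, 0.0119, 0.1989]
tcp_rot: [[-0.992, 0.13, -0.002], [0.13, 0.992, 0.0], [0.002, 0.0, -1.0]]
force: [-0.5, 0.3, -0.5]
opening: 0.459
```

```bash
python3 - <<'E'
from h import *
s=status.read_state(); c=vision.capture('wrist'); save(c,'w4')
for n in ['scene','side']:
    c=vision.capture(n); save(c,n+'4'); T=pose(c); P,uv=depth_pts(c,T)
    if n=='scene': print('B',toprect(P,(.6245,-.252)))
plan([(.5274,.013,.14,82.7,4)])
E
```

```text
B {'n': 441, 'c': (625.4, -250.1), 'wh': (88.1, 41.5), 'a': 11.4, 'pca': np.float64(12.2), 'mean': [627.1, -248.1, 27.9], 'z': 27.9}
now [528.8  13.7 199.3] yaw 82.69 F [-0.2  1.  -0.2] open 39.9 t 8.425 J [-11.  25.  97.   0.  58. -93.] Rz [-1.9e-03  8.0e-04 -1.0e+00]
-> [527.5  12.9 140.1] 82.7
   [0.01, -0.01, 0.59, 0.0, 0.0, 0.0] 
   [0.02, -0.01, 0.6, 0.0, 0.0, 0.0] 
   [0.01, -0.01, 0.59, 0.0, 0.0, 0.0] 
   [0.01, -0.01, 0.59, 0.0, 0.0, 0.0]
```

View pics/w4.png

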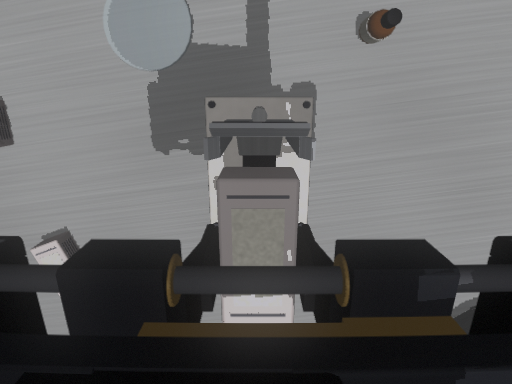

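View pics/scene4.png

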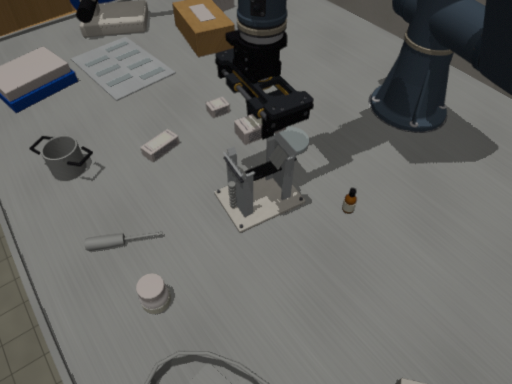

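View pics/side4.png

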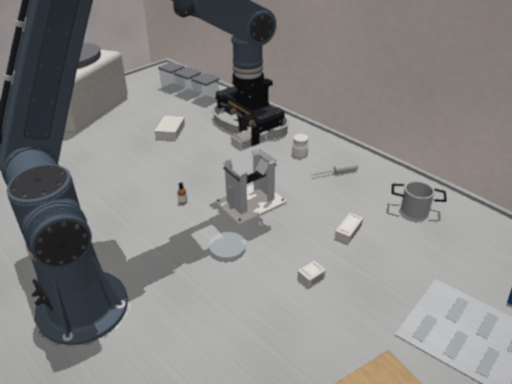

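Request:
send_rows(
  moves=[
    [0.04, 0, 0.6, 0, 0, 0, 1],
    [0, 0, 0.6, 0, 0, 0, 1],
    [0, 0, 0.6, 0, 0, 0, 1],
    [0, 0, 0.4, 0, 0, 0, 1],
    [0, 0, 0.3, 0, 0, 0, 1],
    [0, 0, 0.2, 0, 0, 0, 1],
    [0, 0, 0, 0, 0, 0, 1],
  ],
)

```text
time_s: 9.3
position: [0.5285, 0.0132, 0.1323]
tcp_rot: [[-0.992, 0.127, -0.0], [0.127, 0.992, 0.0], [0.0, 0.0, -1.0]]
force: [-0.4, -0.3, -0.4]
opening: 0.457
```

```bash
python3 - <<'E'
from h import *
c=vision.capture('scene'); save(c,'s5'); cv2.imwrite('pics/s5c.png',cv2.cvtColor(cv2.resize(c['img'][80:250,170:340],None,fx=3.5,fy=3.5),cv2.COLOR_RGB2BGR))
c=vision.capture('side');cv2.imwrite('pics/d5c.png',cv2.cvtColor(cv2.resize(c['img'][90:240,180:330],None,fx=3.5,fy=3.5),cv2.COLOR_RGB2BGR))
plan([])
E
```

```text
now [528.8  13.1 132.8] yaw 82.7 F [-0.3  0.1 -0.9] open 39.6 t 9.4 J [-11.  30. 101.  -0.  49. -93.] Rz [ 7.e-04 -1.e-04 -1.e+00]
```

View pics/s5c.png

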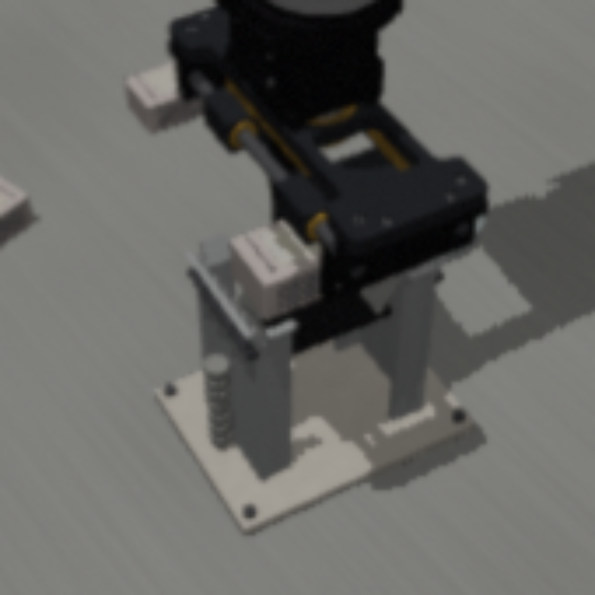

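View pics/d5c.png

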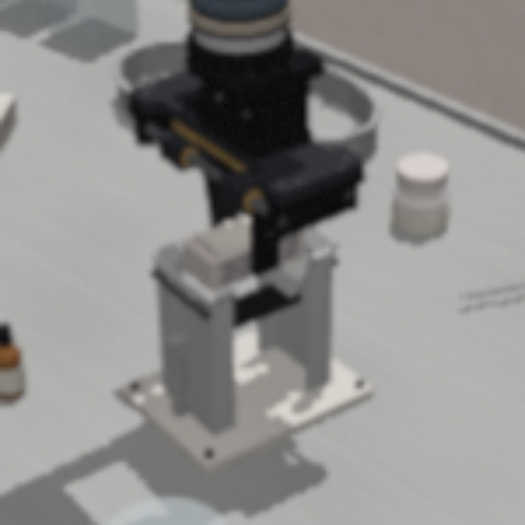

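Request:
send_rows(
  moves=[
    [0.05, 0, 0.3, 0, 0, 0, 1],
    [0, 0, 0.3, 0, 0, 0, 1],
    [0, 0, 0.3, 0, 0, 0, 1],
    [0, 0, 0, 0, 0, 0, 1],
  ],
)

```text
time_s: 9.9
position: [0.527, 0.0134, 0.1093]
tcp_rot: [[-0.992, 0.127, -0.001], [0.127, 0.992, 0.0], [0.001, 0.0, -1.0]]
force: [-0.1, -0.2, -0.4]
opening: 0.457
```

Request:
send_rows(
  moves=[
    [0, 0, 0.3, 0, 0, 0, 1],
    [0, 0, 0.2, 0, 0, 0, 1],
    [0, 0, 0, 0, 0, 0, 1],
  ],
)

```text
time_s: 10.28
position: [0.5269, 0.0134, 0.097]
tcp_rot: [[-0.992, 0.127, -0.001], [0.127, 0.992, 0.0], [0.001, 0.0, -1.0]]
force: [-0.9, 0.1, -0.9]
opening: 0.457
```

Request:
send_rows(
  moves=[
    [0, 0, 0.3, 0, 0, 0, 1],
    [0, 0, 0.1, 0, 0, 0, 1],
    [0, 0, 0, 0, 0, 0, 1],
  ],
)

```text
time_s: 10.65
position: [0.5277, 0.0133, 0.0875]
tcp_rot: [[-0.992, 0.127, 0.001], [0.127, 0.992, -0.0], [-0.001, 0.0, -1.0]]
force: [1.5, 1.2, 0.9]
opening: 0.455
```

```bash
python3 - <<'E'
from h import *
c=vision.capture('scene'); cv2.imwrite('pics/s6c.png',cv2.cvtColor(cv2.resize(c['img'][80:250,170:340],None,fx=3.5,fy=3.5),cv2.COLOR_RGB2BGR))
c=vision.capture('side');cv2.imwrite('pics/d6c.png',cv2.cvtColor(cv2.resize(c['img'][90:240,180:330],None,fx=3.5,fy=3.5),cv2.COLOR_RGB2BGR))
s=status.read_state();c=vision.capture('wrist'); save(c,'w6'); T=pose(c,s); P,uv=depth_pts(c,T)
q=P[(np.hypot(P[:,0]-.527,P[:,1]-.013)<.03)]; print(np.percentile(q[:,2],[50,80,90,95]))
plan([])
E
```

```text
[0.18373842 0.19781367 0.20046917 0.20240952]
now [527.7  13.3  87.7] yaw 82.7 F [1.3 0.4 1.7] open 40.0 t 10.8 J [-11.  35. 103.   0.  43. -93.] Rz [ 8.e-04 -1.e-04 -1.e+00]
```

View pics/s6c.png

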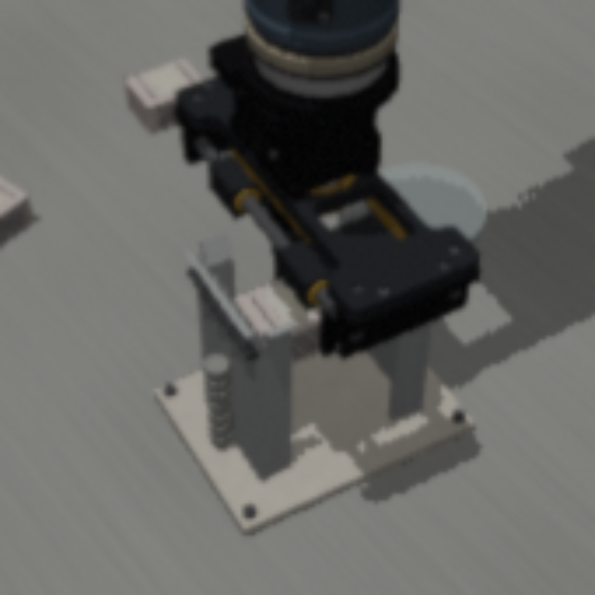

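View pics/w6.png

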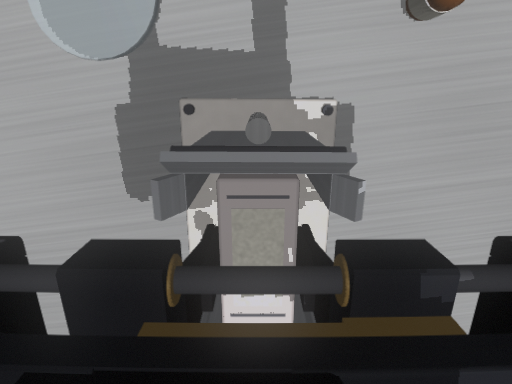

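Request:
send_rows(
  moves=[
    [0, 0, 0.2, 0, 0, 0, 1],
    [0, 0, 0.2, 0, 0, 0, 1],
    [0, 0, 0, 0, 0, 0, 1],
  ],
)

```text
time_s: 11.18
position: [0.5275, 0.0133, 0.0771]
tcp_rot: [[-0.992, 0.127, 0.0], [0.127, 0.992, -0.0], [-0.0, 0.0, -1.0]]
force: [1.7, 0.1, 2.4]
opening: 0.459
```

Request:
send_rows(
  moves=[
    [0, 0, 0, 0, 0, 0, -0.3],
    [0, 0, 0, 0, 0, 0, -0.3],
    [0, 0, 0, 0, 0, 0, -0.3],
    [0, 0, 0, 0, 0, 0, -0.3],
  ],
)

```text
time_s: 11.68
position: [0.5271, 0.0134, 0.0775]
tcp_rot: [[-0.992, 0.127, -0.0], [0.127, 0.992, 0.0], [0.0, -0.0, -1.0]]
force: [-0.1, -0.9, 0.1]
opening: 0.644
```

```bash
python3 - <<'E'
from h import *
c=vision.capture('scene'); cv2.imwrite('pics/s7c.png',cv2.cvtColor(cv2.resize(c['img'][80:250,170:340],None,fx=3.5,fy=3.5),cv2.COLOR_RGB2BGR))
c=vision.capture('wrist'); save(c,'w7')
plan([])
E
```

```text
now [527.3  13.4  77.5] yaw 82.7 F [-0.3  0.1 -0.8] open 56.6 t 11.775 J [-11.  36. 103.  -0.  41. -93.] Rz [-2.e-04  0.e+00 -1.e+00]
```

View pics/s7c.png

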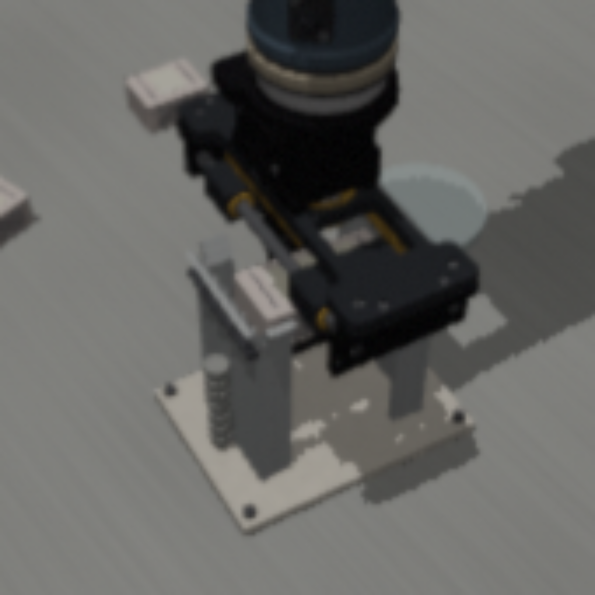

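View pics/w7.png

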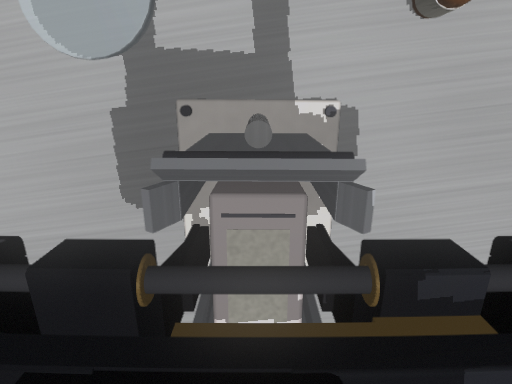

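Request:
send_rows(
  moves=[
    [0, 0, -0.7, 0, 0, 0, -0.3],
    [0, 0, -1, 0, 0, 0, -0.3],
    [0, 0, -1, 0, 0, 0, -0.3],
    [0, 0, -0.3, 0, 0, 0, 1],
    [0, 0, 0, 0, 0, 0, 1],
    [0, 0, 0, 0, 0, 0, 1],
    [0, 0, 0, 0, 0, 0, 1],
    [0, 0, 0, 0, 0, 0, 1],
    [0, 0, 0, 0, 0, 0, 1],
    [0, 0, 0, 0, 0, 0, 1],
    [0, 0, 0, 0, 0, 0, 1],
    [0, 0, 0, 0, 0, 0, 1],
  ],
)

```text
time_s: 13.28
position: [0.5274, 0.0134, 0.1526]
tcp_rot: [[-0.992, 0.127, 0.0], [0.127, 0.992, -0.0], [-0.0, -0.0, -1.0]]
force: [-0.5, 0.4, -0.6]
opening: 0.004
```

```bash
cat >> h.py <<'E'
def look(tag):
    s=status.read_state();c=vision.capture('wrist'); save(c,'w'+tag); T=pose(c,s); P,uv=depth_pts(c,T)
    ax=np.radians(-7.3); d=P[:,:2]-[.5274,.013]; lx=d@[np.cos(ax),np.sin(ax)]; ly=d@[-np.sin(ax),np.cos(ax)]
    for lo,hi in [(-40,-25),(-25,-15),(-15,15),(15,25),(25,40)]:
        for l2,h2 in [(-15,-5),(5,15)]:
            m=(lx*1e3>lo)&(lx*1e3<hi)&(ly*1e3>l2)&(ly*1e3<h2)&(P[:,2]<.14)&(P[:,2]>.0)
            print((lo,hi,l2,h2),m.sum(),round(float(np.median(P[m,2]))*1e3,1) if m.sum()>5 else None,end=' | ')
    print()
    m=(abs(lx)<.048)&(abs(ly)<.028)&(P[:,2]<.135)&(P[:,2]>.06)
    for n in ['scene','side']:
        c=vision.capture(n); save(c,n+tag); r=(slice(80,250),slice(170,340)) if n=='scene' else (slice(90,240),slice(180,330))
        cv2.imwrite('pics/%s%sc.png'%(n,tag),cv2.cvtColor(cv2.resize(c['img'][r],None,fx=3.3,fy=3.3),cv2.COLOR_RGB2BGR))
    plan([])
E
python3 - <<'E'
from h import *
look('8')
E
```

```text
(-40, -25, -15, -5) 360 124.2 | (-40, -25, 5, 15) 355 124.1 | (-25, -15, -15, -5) 221 124.8 | (-25, -15, 5, 15) 230 125.0 | (-15, 15, -15, -5) 440 125.6 | (-15, 15, 5, 15) 413 125.7 | (15, 25, -15, -5) 0 None | (15, 25, 5, 15) 0 None | (25, 40, -15, -5) 0 None | (25, 40, 5, 15) 0 None | 
now [527.3  13.4 152.6] yaw 82.7 F [ 0.   0.4 -0.5] open 0.4 t 13.425 J [-11.  28. 100.   0.  51. -93.] Rz [ 0. -0. -1.]
```

View pics/scene8c.png

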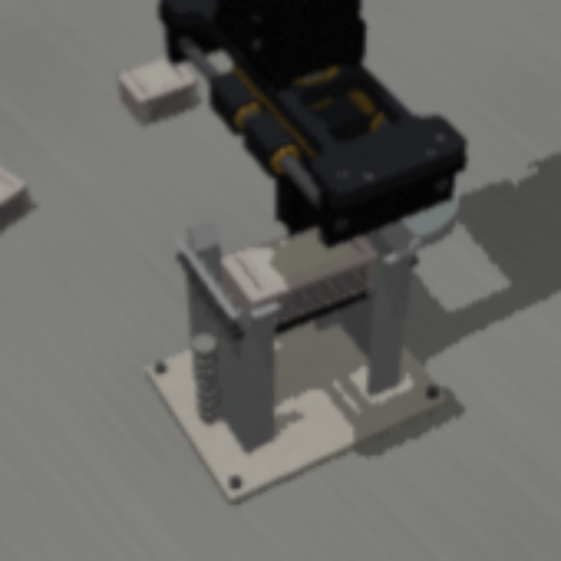

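View pics/w8.png

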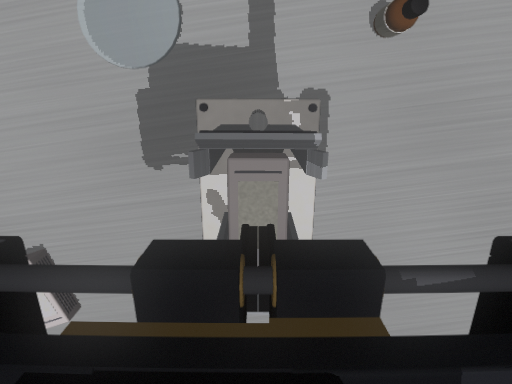

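View pics/side8c.png

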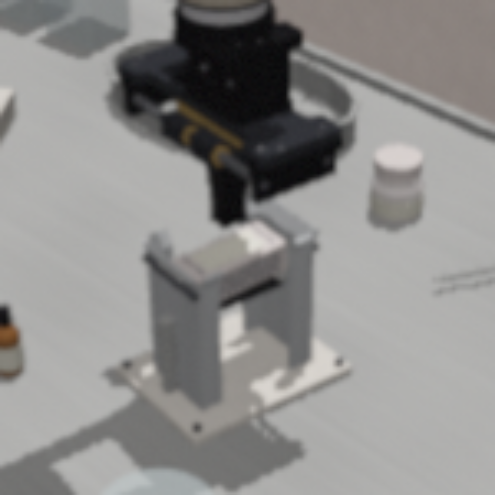

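Request:
send_rows(
  moves=[
    [0, 0, 0.6, 0, 0, 0, 1],
    [0, 0, 0.4, 0, 0, 0, 1],
    [0, 0, 0.3, 0, 0, 0, 1],
    [0, 0, 0.3, 0, 0, 0, 1],
    [0, 0, 0.3, 0, 0, 0, 1],
    [0, 0, 0.3, 0, 0, 0, 1],
  ],
)

```text
time_s: 14.18
position: [0.5272, 0.0134, 0.0973]
tcp_rot: [[-0.992, 0.127, -0.0], [0.127, 0.992, -0.0], [0.0, -0.0, -1.0]]
force: [-1.5, -0.4, 3.8]
opening: 0.002
```

```bash
python3 - <<'E'
from h import *
look('9')
E
```

```text
(-40, -25, -15, -5) 480 97.4 | (-40, -25, 5, 15) 470 97.3 | (-25, -15, -15, -5) 304 97.5 | (-25, -15, 5, 15) 288 97.5 | (-15, 15, -15, -5) 454 98.0 | (-15, 15, 5, 15) 528 99.1 | (15, 25, -15, -5) 0 None | (15, 25, 5, 15) 0 None | (25, 40, -15, -5) 0 None | (25, 40, 5, 15) 0 None | 
now [527.1  13.4  97.1] yaw 82.7 F [-2.3  0.9  2.9] open 0.3 t 14.325 J [-11.  34. 102.   0.  44. -93.] Rz [-8.e-04  1.e-04 -1.e+00]
```

View pics/scene9c.png

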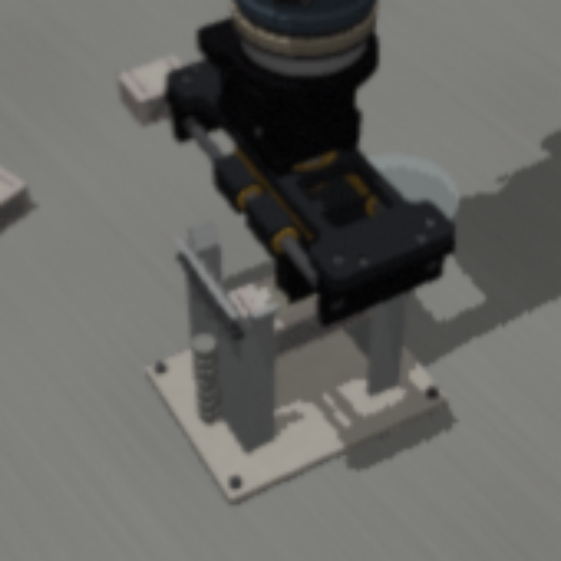

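Level at 97.4; continue to ~79.

Request:
send_rows(
  moves=[
    [0, 0, 0.25, 0, 0, 0, 1],
    [0, 0, 0.25, 0, 0, 0, 1],
    [0, 0, 0.22, 0, 0, 0, 1],
    [0, 0, 0, 0, 0, 0, 1],
    [0, 0, 0, 0, 0, 0, 1],
  ],
)

```text
time_s: 14.95
position: [0.5274, 0.0134, 0.0796]
tcp_rot: [[-0.992, 0.127, 0.0], [0.127, 0.992, -0.0], [-0.0, -0.0, -1.0]]
force: [-1.3, -0.3, 3.7]
opening: 0.002
```

```bash
python3 - <<'E'
from h import *
look('10')
E
```

```text
(-40, -25, -15, -5) 252 102.6 | (-40, -25, 5, 15) 273 102.5 | (-25, -15, -15, -5) 277 79.7 | (-25, -15, 5, 15) 253 79.9 | (-15, 15, -15, -5) 464 80.2 | (-15, 15, 5, 15) 597 87.2 | (15, 25, -15, -5) 0 None | (15, 25, 5, 15) 0 None | (25, 40, -15, -5) 18 100.8 | (25, 40, 5, 15) 37 100.7 | 
now [527.4  13.4  79.7] yaw 82.7 F [-1.3  0.2  2.7] open 0.8 t 15.1 J [-11.  35. 103.   0.  42. -93.] Rz [ 3.e-04 -1.e-04 -1.e+00]
```

View pics/w10.png

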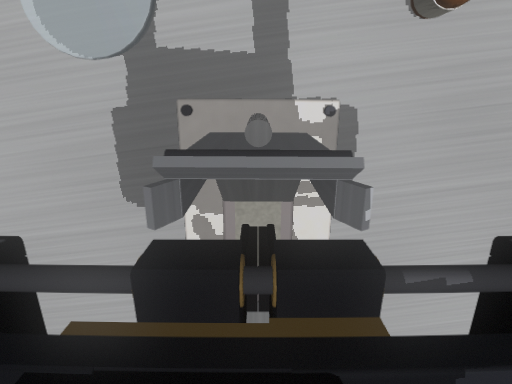

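Request:
send_rows(
  moves=[
    [0, 0, -0.3, 0, 0, 0, 1],
    [0, 0, -0.5, 0, 0, 0, 1],
    [0, 0, -1, 0, 0, 0, -1],
    [0, 0, -1, 0, 0, 0, -1],
    [0, 0, -0.8, 0, 0, 0, -1],
    [0, 0, 0, 0, 0, 0, -1],
  ],
)

```text
time_s: 15.85
position: [0.5284, 0.0132, 0.1714]
tcp_rot: [[-0.992, 0.127, 0.004], [0.127, 0.992, -0.001], [-0.004, -0.0, -1.0]]
force: [-0.1, -0.5, 0.1]
opening: 0.373
```

```bash
python3 - <<'E'
from h import *
look('11')
for n in ['scene','side']:
    c=vision.capture(n); T=pose(c); P,uv=depth_pts(c,T); print(toprect(P,(.6245,-.252)))
    ax=np.radians(-7.3); d=P[:,:2]-[.5274,.013]; lx=d@[np.cos(ax),np.sin(ax)]; ly=d@[-np.sin(ax),np.cos(ax)]
    m=(abs(lx)<.025)&(abs(ly)<.012)&(P[:,2]<.12); print(n,'well',m.sum(),np.median(P[m,2]) if m.sum() else '')
plan([(.6245,-.2515,.16,103.5,12)])
E
```

```text
(-40, -25, -15, -5) 194 98.9 | (-40, -25, 5, 15) 189 99.2 | (-25, -15, -15, -5) 145 91.9 | (-25, -15, 5, 15) 159 91.9 | (-15, 15, -15, -5) 409 91.9 | (-15, 15, 5, 15) 423 92.0 | (15, 25, -15, -5) 123 91.9 | (15, 25, 5, 15) 128 92.0 | (25, 40, -15, -5) 269 97.2 | (25, 40, 5, 15) 279 96.5 | 
now [526.6  13.5 169. ] yaw 82.7 F [-0.1 -0.1  1.2] open 44.2 t 16.0 J [-11.  27.  99.  -0.  54. -93.] Rz [-1.5e-03  2.0e-04 -1.0e+00]
{'n': 439, 'c': (625.2, -249.3), 'wh': (87.4, 42.8), 'a': 13.2, 'pca': np.float64(11.5), 'mean': [627.2, -248.2, 27.9], 'z': 28.0}
scene well 370 0.09110790807764457
{'n': 329, 'c': (625.0, -252.8), 'wh': (89.5, 39.9), 'a': 14.2, 'pca': np.float64(13.3), 'mean': [623.8, -253.4, 27.2], 'z': 27.1}
side well 143 0.05371245397018487
now [526.6  13.5 168.6] yaw 82.69 F [-0.4  1.  -1.5] open 52.6 t 16.1 J [-11.  27.  99.  -0.  54. -93.] Rz [-2.2e-03  4.0e-04 -1.0e+00]
-> [ 624.4 -251.4  160.1] 103.5
   [-0.44, -0.83, 0.03, 0.0, 0.0, -0.17] 
   [-0.41, -0.85, 0.03, 0.0, 0.0, -0.18] 
   [-0.38, -0.86, 0.03, 0.0, 0.0, -0.17] 
   [-0.36, -0.87, 0.02, 0.0, 0.0, -0.17] 
   [-0.33, -0.88, 0.03, 0.0, 0.0, -0.18] 
   [-0.31, -0.89, 0.03, 0.0, 0.0, -0.17] 
   [-0.28, -0.9, 0.03, 0.0, 0.0, -0.17] 
   [-0.25, -0.91, 0.03, 0.0, 0.0, -0.18] 
   [-0.22, -0.92, 0.03, 0.0, 0.0, -0.17] 
   [-0.2, -0.92, 0.03, 0.0, 0.0, -0.17] 
   [-0.16, -0.92, 0.03, 0.0, 0.0, -0.18] 
   [-0.14, -0.93, 0.02, 0.0, 0.0, -0.17]
```

View pics/w11.png

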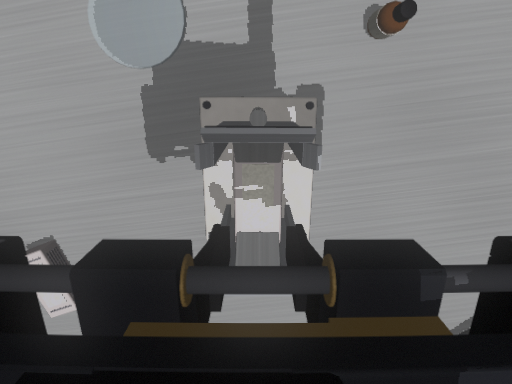

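View pics/scene11c.png

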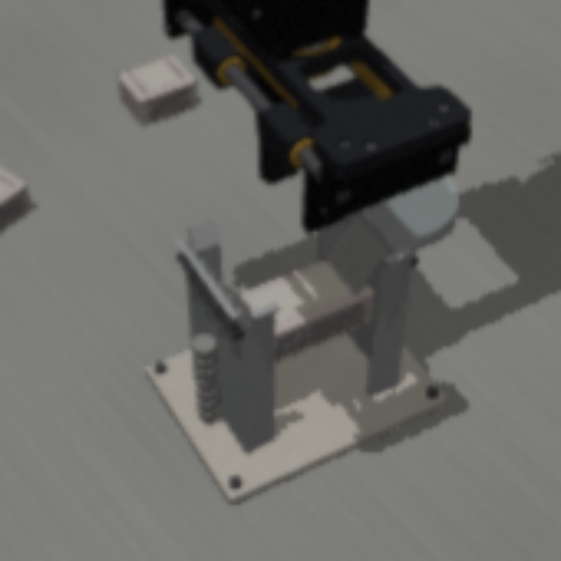

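Request:
send_rows(
  moves=[
    [-0.44, -0.83, 0.03, 0, 0, -0.17, -1],
    [-0.41, -0.85, 0.03, 0, 0, -0.18, -1],
    [-0.38, -0.86, 0.03, 0, 0, -0.17, -1],
    [-0.36, -0.87, 0.02, 0, 0, -0.17, -1],
    [-0.33, -0.88, 0.03, 0, 0, -0.18, -1],
    [-0.31, -0.89, 0.03, 0, 0, -0.17, -1],
    [-0.28, -0.9, 0.03, 0, 0, -0.17, -1],
    [-0.25, -0.91, 0.03, 0, 0, -0.18, -1],
    [-0.22, -0.92, 0.03, 0, 0, -0.17, -1],
    [-0.2, -0.92, 0.03, 0, 0, -0.17, -1],
    [-0.16, -0.92, 0.03, 0, 0, -0.18, -1],
    [-0.14, -0.93, 0.02, 0, 0, -0.17, -1],
  ],
)

```text
time_s: 17.6
position: [0.6248, -0.2519, 0.1596]
tcp_rot: [[-0.972, -0.234, -0.002], [-0.234, 0.972, 0.001], [0.002, 0.002, -1.0]]
force: [0.7, 0.2, -0.4]
opening: 0.999
```

Request:
send_rows(
  moves=[
    [0, 0, 0, 0, 0, 0, -1],
  ],
)

```text
time_s: 17.73
position: [0.6251, -0.2528, 0.1597]
tcp_rot: [[-0.973, -0.231, -0.001], [-0.231, 0.973, 0.0], [0.001, 0.001, -1.0]]
force: [-0.4, -0.2, 0.8]
opening: 0.999
```

```bash
python3 - <<'E'
from h import *
s=status.read_state(); c=vision.capture('wrist'); save(c,'w12'); T=pose(c,s); P,uv=depth_pts(c,T)
r=toprect(P,(.6245,-.2515)); print(r)
plan([(r['c'][0]/1e3,r['c'][1]/1e3,.0065,90+r['a'],1)])
E
```

```text
{'n': 3349, 'c': (626.4, -250.9), 'wh': (86.1, 40.0), 'a': 12.6, 'pca': np.float64(13.0), 'mean': [624.4, -251.6, 28.4], 'z': 28.5}
now [ 624.5 -251.4  159.8] yaw 103.4 F [-0.2  0.1  0.9] open 86.6 t 17.775 J [ -31.   38.   78.    0.   64. -135.] Rz [-0.002   0.0016 -1.    ]
-> [ 626.5 -251.     6.5] 102.6
   [-0.08, 0.0, 6.13, 0.0, 0.0, 0.08] !!
```

View pics/w12.png

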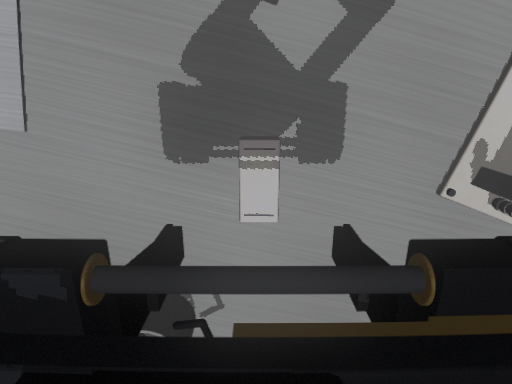

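Request:
send_rows(
  moves=[
    [-0.06, 0, 1, 0, 0, 0.08, -1],
    [0, 0, 1, 0, 0, 0, -1],
    [0, 0, 1, 0, 0, 0, -0.5],
    [0, 0, 1, 0, 0, 0, -0.3],
    [0, 0, 1, 0, 0, 0, -0.3],
    [0, 0, 0.7, 0, 0, 0, -0.3],
    [0, 0, 0.43, 0, 0, 0, -0.3],
    [0, 0, 0, 0, 0, 0, 1],
    [0, 0, 0, 0, 0, 0, 1],
    [0, 0, 0, 0, 0, 0, 1],
    [0, 0, 0, 0, 0, 0, 1],
    [0, 0, 0, 0, 0, 0, 1],
  ],
)

```text
time_s: 19.27
position: [0.6273, -0.2515, 0.0088]
tcp_rot: [[-0.976, -0.22, 0.002], [-0.22, 0.976, -0.001], [-0.001, -0.001, -1.0]]
force: [-0.2, -0.0, 4.6]
opening: 0.455
```

Request:
send_rows(
  moves=[
    [0, 0, 0, 0, 0, 0, 1],
    [0, 0, 0, 0, 0, 0, 1],
  ],
)

```text
time_s: 19.52
position: [0.6273, -0.2516, 0.0088]
tcp_rot: [[-0.976, -0.22, 0.002], [-0.22, 0.976, -0.001], [-0.001, -0.001, -1.0]]
force: [-0.3, 0.7, 6.5]
opening: 0.461
```

```bash
python3 - <<'E'
from h import *
plan([(.6264,-.251,.18,102.6,7),(.5274,.0132,.20,82.7,12)])
E
```

```text
now [ 627.3 -251.6    8.8] yaw 102.69 F [-0.3  0.7  6.5] open 40.1 t 19.525 J [ -31.   49.   82.    0.   49. -134.] Rz [ 1.6e-03 -9.0e-04 -1.0e+00]
-> [ 626.4 -251.   180.1] 102.6
   [0.0, 0.0, -0.98, 0.0, 0.0, 0.0] 
   [0.01, 0.01, -0.98, 0.0, 0.0, 0.0] 
   [0.0, 0.0, -0.97, 0.0, 0.0, 0.0] 
   [0.01, 0.01, -0.98, 0.0, 0.0, 0.01] 
   [0.0, 0.0, -0.98, 0.0, 0.0, 0.0] 
   [0.01, 0.01, -0.98, 0.0, 0.0, 0.0] 
   [0.0, 0.0, -0.98, 0.0, 0.0, 0.0] 
-> [527.3  13.3 200.1] 82.7
   [0.13, 0.93, -0.07, 0.0, 0.0, 0.17] 
   [0.16, 0.93, -0.06, 0.0, 0.0, 0.16] 
   [0.18, 0.92, -0.07, 0.0, 0.0, 0.17] 
   [0.21, 0.92, -0.07, 0.0, 0.0, 0.16] 
   [0.24, 0.91, -0.06, 0.0, 0.0, 0.17] 
   [0.26, 0.9, -0.07, 0.0, 0.0, 0.16] 
   [0.29, 0.9, -0.06, 0.0, 0.0, 0.17] 
   [0.31, 0.88, -0.07, 0.0, 0.0, 0.17] 
   [0.35, 0.88, -0.07, 0.0, 0.0, 0.16] 
   [0.36, 0.87, -0.06, 0.0, 0.0, 0.17] 
   [0.39, 0.85, -0.07, 0.0, 0.0, 0.16] 
   [0.42, 0.85, -0.07, 0.0, 0.0, 0.17]
```

Request:
send_rows(
  moves=[
    [0, 0, -1, 0, 0, 0, 1],
    [0, 0, -1, 0, 0, 0, 1],
    [0, 0, -1, 0, 0, 0, 1],
    [0, 0, -1, 0, 0, 0, 1],
    [0, 0, -1, 0, 0, 0, 1],
    [0, 0, -1, 0, 0, 0, 1],
    [0, 0, -1, 0, 0, 0, 1],
    [0, 0, 0, 0, 0, 0, 1],
  ],
)

```text
time_s: 20.52
position: [0.6276, -0.2518, 0.1844]
tcp_rot: [[-0.976, -0.22, 0.003], [-0.22, 0.976, -0.002], [-0.003, -0.003, -1.0]]
force: [-0.3, -0.1, -0.7]
opening: 0.459
```

```bash
python3 - <<'E'
from h import *
s=status.read_state(); c=vision.capture('wrist'); save(c,'w13'); T=pose(c,s); P,uv=depth_pts(c,T)
d=P-np.array(s['position']); lx=-(d@np.array(s['tcp_rot'])[:,0]); ly=d@np.array(s['tcp_rot'])[:,1]
q=P[(abs(ly)<.018)&(P[:,2]>.16)&(P[:,2]<.23)]; print('cass top rel tcp',np.percentile(q[:,2]-s['position'][2],[5,25,50,75,95]))
c=vision.capture('side'); save(c,'side13')
plan([(.5274,.0132,.20,82.7,12)])
E
```

```text
cass top rel tcp [0.00939724 0.01910773 0.01961209 0.02004572 0.02066164]
now [ 625.9 -250.8  181.7] yaw 102.69 F [ 0.2 -0.4 -0.2] open 39.9 t 20.625 J [ -31.   37.   77.   -0.   67. -134.] Rz [-0.0016  0.001  -1.    ]
-> [527.4  13.3 200. ] 82.7
   [0.13, 0.93, -0.06, 0.0, 0.0, 0.17] 
   [0.15, 0.93, -0.06, 0.0, 0.0, 0.16] 
   [0.18, 0.92, -0.06, 0.0, 0.0, 0.17] 
   [0.21, 0.91, -0.06, 0.0, 0.0, 0.17] 
   [0.23, 0.91, -0.06, 0.0, 0.0, 0.16] 
   [0.26, 0.91, -0.07, 0.0, 0.0, 0.17] 
   [0.29, 0.89, -0.06, 0.0, 0.0, 0.17] 
   [0.31, 0.89, -0.06, 0.0, 0.0, 0.16] 
   [0.34, 0.87, -0.06, 0.0, 0.0, 0.17] 
   [0.37, 0.87, -0.06, 0.0, 0.0, 0.17] 
   [0.38, 0.85, -0.06, 0.0, 0.0, 0.16] 
   [0.42, 0.85, -0.06, 0.0, 0.0, 0.17]
```

View pics/w13.png

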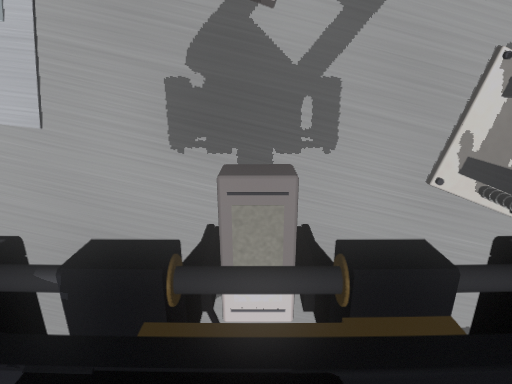

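View pics/side13.png

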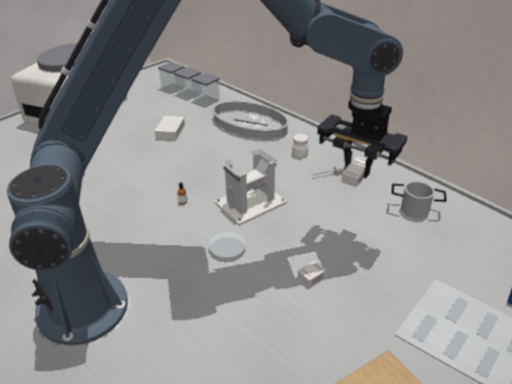

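Request:
send_rows(
  moves=[
    [0.13, 0.93, -0.06, 0, 0, 0.17, 1],
    [0.15, 0.93, -0.06, 0, 0, 0.16, 1],
    [0.18, 0.92, -0.06, 0, 0, 0.17, 1],
    [0.21, 0.91, -0.06, 0, 0, 0.17, 1],
    [0.23, 0.91, -0.06, 0, 0, 0.16, 1],
    [0.26, 0.91, -0.07, 0, 0, 0.17, 1],
    [0.29, 0.89, -0.06, 0, 0, 0.17, 1],
    [0.31, 0.89, -0.06, 0, 0, 0.16, 1],
    [0.34, 0.87, -0.06, 0, 0, 0.17, 1],
    [0.37, 0.87, -0.06, 0, 0, 0.17, 1],
    [0.38, 0.85, -0.06, 0, 0, 0.16, 1],
    [0.42, 0.85, -0.06, 0, 0, 0.17, 1],
  ],
)

```text
time_s: 22.12
position: [0.5266, 0.0137, 0.1993]
tcp_rot: [[-0.992, 0.128, -0.004], [0.128, 0.992, 0.001], [0.004, 0.0, -1.0]]
force: [-0.1, 0.4, -0.2]
opening: 0.457
```

Request:
send_rows(
  moves=[
    [0, 0, 0, 0, 0, 0, 1],
    [0, 0, 0, 0, 0, 0, 1],
  ],
)

```text
time_s: 22.38
position: [0.528, 0.0124, 0.2003]
tcp_rot: [[-0.992, 0.127, -0.001], [0.127, 0.992, -0.0], [0.001, -0.0, -1.0]]
force: [-0.1, -0.3, -1.3]
opening: 0.456
```

```bash
python3 - <<'E'
from h import *
look('14')
plan([(.5274,.0132,.110,82.7,7)])
E
```

```text
(-40, -25, -15, -5) 156 98.7 | (-40, -25, 5, 15) 152 99.4 | (-25, -15, -15, -5) 42 91.9 | (-25, -15, 5, 15) 40 91.8 | (-15, 15, -15, -5) 0 None | (-15, 15, 5, 15) 0 None | (15, 25, -15, -5) 0 None | (15, 25, 5, 15) 0 None | (25, 40, -15, -5) 0 None | (25, 40, 5, 15) 0 None | 
now [528.4  12.1 200.7] yaw 82.66 F [-1.1 -0.  -0.8] open 40.0 t 22.525 J [-11.  24.  97.  -0.  58. -93.] Rz [-2.e-04 -2.e-04 -1.e+00]
now [528.4  12.1 200.7] yaw 82.66 F [-1.1 -0.  -0.8] open 40.0 t 22.525 J [-11.  24.  97.  -0.  58. -93.] Rz [-2.e-04 -2.e-04 -1.e+00]
-> [527.5  13.2 109.9] 82.7
   [0.01, 0.01, 0.52, 0.0, 0.0, 0.0] 
   [0.0, 0.0, 0.52, 0.0, 0.0, 0.0] 
   [0.01, 0.01, 0.51, 0.0, 0.0, 0.0] 
   [0.01, 0.0, 0.52, 0.0, 0.0, 0.0] 
   [0.0, 0.01, 0.52, 0.0, 0.0, 0.0] 
   [0.01, 0.0, 0.52, 0.0, 0.0, 0.0] 
   [0.0, 0.01, 0.52, 0.0, 0.0, 0.0]
```

View pics/w14.png

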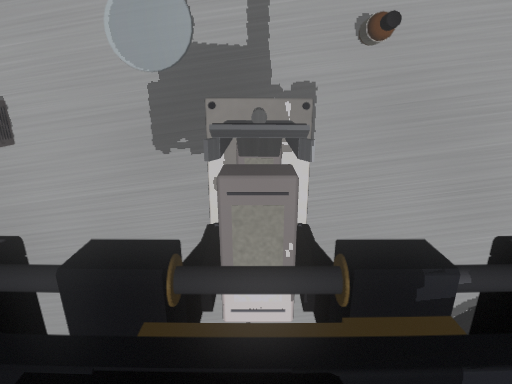

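Request:
send_rows(
  moves=[
    [0.03, 0.03, 0.6, 0, 0, 0, 1],
    [0, 0, 0.6, 0, 0, 0, 1],
    [0, 0, 0.6, 0, 0, 0, 1],
    [0, 0, 0.6, 0, 0, 0, 1],
    [0, 0, 0.5, 0, 0, 0, 1],
    [0, 0, 0.4, 0, 0, 0, 1],
    [0, 0, 0.3, 0, 0, 0, 1],
    [0, 0, 0.2, 0, 0, 0, 1],
    [0, 0, 0, 0, 0, 0, 1],
  ],
)

```text
time_s: 23.65
position: [0.5287, 0.0135, 0.106]
tcp_rot: [[-0.992, 0.127, 0.003], [0.127, 0.992, -0.0], [-0.003, -0.0, -1.0]]
force: [3.5, -0.2, -1.0]
opening: 0.459
```

Request:
send_rows(
  moves=[
    [0, 0, 0.15, 0, 0, 0, 1],
    [0, 0, 0, 0, 0, 0, 1],
    [0, 0, 0, 0, 0, 0, -0.3],
    [0, 0, 0, 0, 0, 0, -0.3],
    [0, 0, 0, 0, 0, 0, -0.3],
    [0, 0, 0, 0, 0, 0, -0.3],
  ],
)

```text
time_s: 24.4
position: [0.527, 0.0138, 0.1022]
tcp_rot: [[-0.992, 0.127, -0.001], [0.127, 0.992, 0.0], [0.001, 0.0, -1.0]]
force: [-0.8, 1.3, 0.6]
opening: 0.643
```

```bash
python3 - <<'E'
from h import *
look('15')
E
```

```text
(-40, -25, -15, -5) 606 121.7 | (-40, -25, 5, 15) 599 121.8 | (-25, -15, -15, -5) 365 121.9 | (-25, -15, 5, 15) 366 121.9 | (-15, 15, -15, -5) 661 121.8 | (-15, 15, 5, 15) 656 121.9 | (15, 25, -15, -5) 60 121.8 | (15, 25, 5, 15) 62 121.9 | (25, 40, -15, -5) 406 121.5 | (25, 40, 5, 15) 403 121.5 | 
now [527.3  13.7 102.3] yaw 82.7 F [0.4 0.8 0.4] open 56.5 t 24.55 J [-11.  33. 102.  -0.  45. -93.] Rz [-2.e-04  0.e+00 -1.e+00]
```

View pics/w15.png

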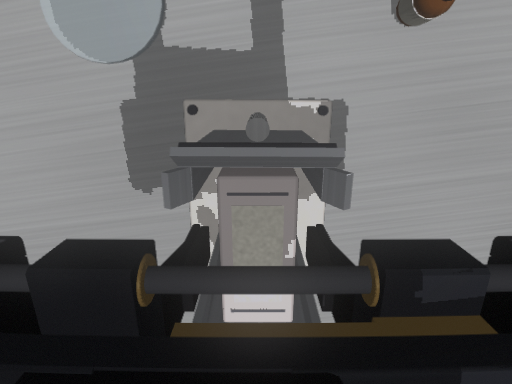

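View pics/scene15c.png

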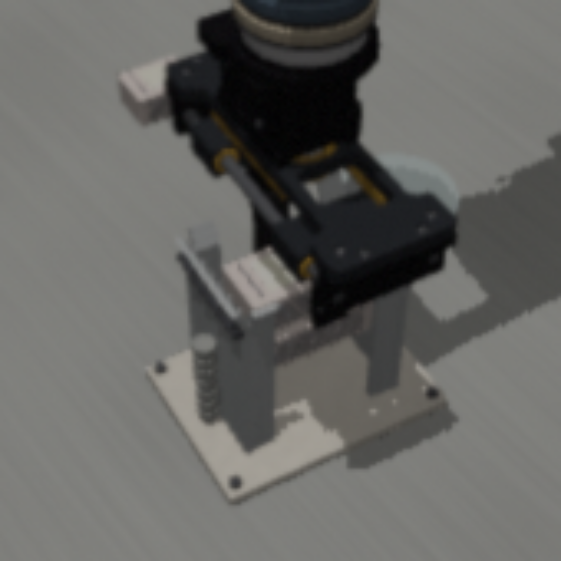

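B rests level on the lips at 121.8 mm top. Raise, close, and push.

Request:
send_rows(
  moves=[
    [0, 0, -0.7, 0, 0, 0, -0.3],
    [0, 0, -0.9, 0, 0, 0, -0.3],
    [0, 0, -0.5, 0, 0, 0, 1],
    [0, 0, 0, 0, 0, 0, 1],
    [0, 0, 0, 0, 0, 0, 1],
    [0, 0, 0, 0, 0, 0, 1],
    [0, 0, 0, 0, 0, 0, 1],
    [0, 0, 0, 0, 0, 0, 1],
    [0, 0, 0, 0, 0, 0, 1],
    [0, 0, 0, 0, 0, 0, 1],
    [0, 0, 0, 0, 0, 0, 1],
    [0, 0, 0, 0, 0, 0, 1],
  ],
)

```text
time_s: 26.05
position: [0.5274, 0.0137, 0.1548]
tcp_rot: [[-0.992, 0.127, 0.0], [0.127, 0.992, -0.0], [-0.0, -0.0, -1.0]]
force: [-0.6, -0.7, -0.9]
opening: 0.002
```

Request:
send_rows(
  moves=[
    [0, 0, 0.6, 0, 0, 0, 1],
    [0, 0, 0.4, 0, 0, 0, 1],
    [0, 0, 0.3, 0, 0, 0, 1],
    [0, 0, 0.3, 0, 0, 0, 1],
    [0, 0, 0.3, 0, 0, 0, 1],
    [0, 0, 0.3, 0, 0, 0, 1],
  ],
)

```text
time_s: 26.8
position: [0.5277, 0.0137, 0.0997]
tcp_rot: [[-0.992, 0.127, 0.001], [0.127, 0.992, -0.0], [-0.001, -0.0, -1.0]]
force: [-0.2, 0.6, 3.7]
opening: 0.001
```

```bash
python3 - <<'E'
from h import *
look('16')
E
```

```text
(-40, -25, -15, -5) 480 99.7 | (-40, -25, 5, 15) 492 99.8 | (-25, -15, -15, -5) 291 99.9 | (-25, -15, 5, 15) 297 99.9 | (-15, 15, -15, -5) 456 100.2 | (-15, 15, 5, 15) 552 102.3 | (15, 25, -15, -5) 0 None | (15, 25, 5, 15) 0 None | (25, 40, -15, -5) 0 None | (25, 40, 5, 15) 0 None | 
now [527.6  13.7  99.6] yaw 82.7 F [-0.2 -0.6  2.8] open 0.4 t 26.95 J [-11.  33. 102.   0.  44. -93.] Rz [ 3.e-04 -0.e+00 -1.e+00]
```

View pics/scene16c.png

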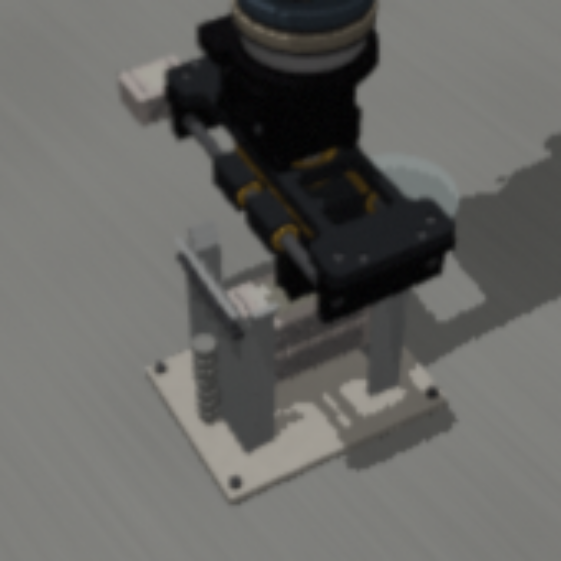

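Request:
send_rows(
  moves=[
    [0, 0, 0.25, 0, 0, 0, 1],
    [0, 0, 0.25, 0, 0, 0, 1],
    [0, 0, 0.25, 0, 0, 0, 1],
    [0, 0, 0.07, 0, 0, 0, 1],
    [0, 0, 0, 0, 0, 0, 1],
    [0, 0, 0, 0, 0, 0, 1],
  ],
)

```text
time_s: 27.7
position: [0.5276, 0.0137, 0.0794]
tcp_rot: [[-0.992, 0.127, 0.001], [0.127, 0.992, -0.0], [-0.001, -0.0, -1.0]]
force: [0.7, 0.1, 4.5]
opening: 0.008
```

```bash
python3 - <<'E'
from h import *
look('17')
E
```

```text
(-40, -25, -15, -5) 253 102.1 | (-40, -25, 5, 15) 251 102.7 | (-25, -15, -15, -5) 262 79.7 | (-25, -15, 5, 15) 269 79.5 | (-15, 15, -15, -5) 458 79.9 | (-15, 15, 5, 15) 647 88.9 | (15, 25, -15, -5) 0 None | (15, 25, 5, 15) 0 None | (25, 40, -15, -5) 6 101.8 | (25, 40, 5, 15) 49 100.6 | 
now [527.6  13.7  79.5] yaw 82.7 F [1.6 0.8 4.3] open 0.2 t 27.85 J [-11.  35. 103.  -0.  42. -93.] Rz [ 6.e-04 -1.e-04 -1.e+00]
```

View pics/scene17c.png

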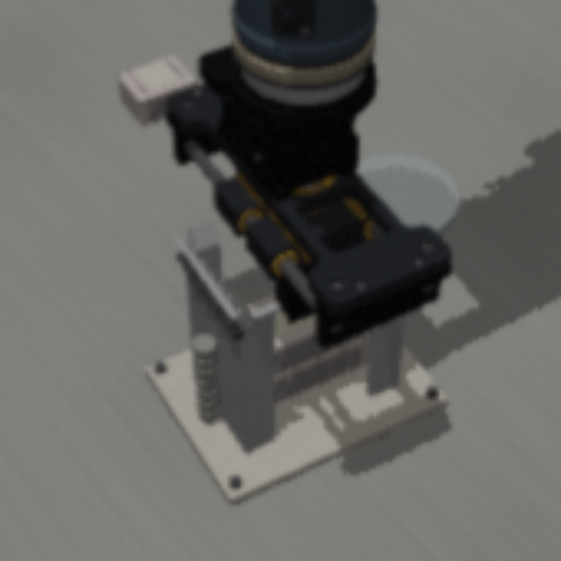

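Both lips are out over the top. Retract straight up.

Request:
send_rows(
  moves=[
    [0, 0, -0.3, 0, 0, 0, 1],
    [0, 0, -0.5, 0, 0, 0, 1],
    [0, 0, -1, 0, 0, 0, 1],
    [0, 0, -1, 0, 0, 0, 1],
    [0, 0, -1, 0, 0, 0, 1],
    [0, 0, -1, 0, 0, 0, 1],
    [0, 0, -0.5, 0, 0, 0, 1],
    [0, 0, 0, 0, 0, 0, 1],
    [0, 0, 0, 0, 0, 0, 1],
    [0, 0, 0, 0, 0, 0, 1],
  ],
)

```text
time_s: 29.1
position: [0.5266, 0.0139, 0.2107]
tcp_rot: [[-0.992, 0.127, -0.002], [0.127, 0.992, 0.0], [0.002, 0.0, -1.0]]
force: [0.5, 0.4, -0.0]
opening: 0.005
```

```bash
python3 - <<'E'
from h import *
look('18')
for n in ['scene','side']:
    c=vision.capture(n); T=pose(c); P,uv=depth_pts(c,T); print(n,'short',toprect(P,(.433,-.291),R=.05))
E
```

```text
(-40, -25, -15, -5) 139 99.6 | (-40, -25, 5, 15) 148 99.8 | (-25, -15, -15, -5) 108 91.9 | (-25, -15, 5, 15) 119 92.1 | (-15, 15, -15, -5) 322 92.0 | (-15, 15, 5, 15) 319 92.0 | (15, 25, -15, -5) 107 92.0 | (15, 25, 5, 15) 98 92.3 | (25, 40, -15, -5) 154 93.8 | (25, 40, 5, 15) 142 93.5 | 
now [527.1  13.8 211.1] yaw 82.7 F [0.6 0.3 0.9] open 0.5 t 29.25 J [-11.  24.  97.  -0.  60. -93.] Rz [-1.4e-03  3.0e-04 -1.0e+00]
scene short {'n': 202, 'c': (435.9, -289.8), 'wh': (52.0, 42.5), 'a': -6.3, 'pca': np.float64(-9.1), 'mean': [436.8, -288.7, 27.7], 'z': 27.8}
side short {'n': 284, 'c': (433.7, -292.4), 'wh': (53.8, 41.9), 'a': -6.3, 'pca': np.float64(-1.6), 'mean': [432.8, -292.2, 26.4], 'z': 26.3}
```

View pics/scene18c.png

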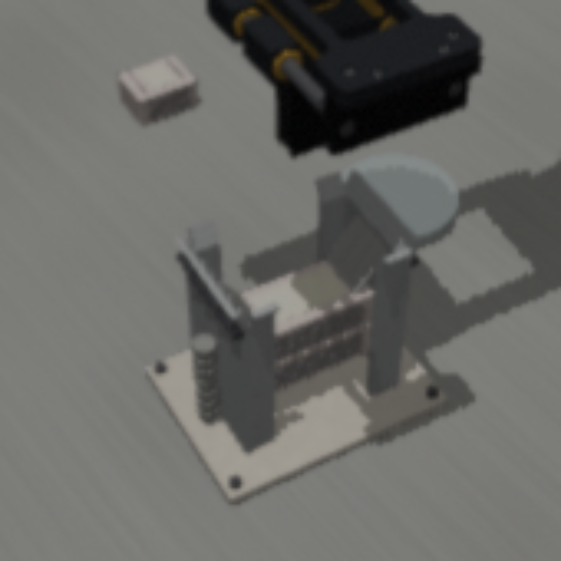

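View pics/w18.png

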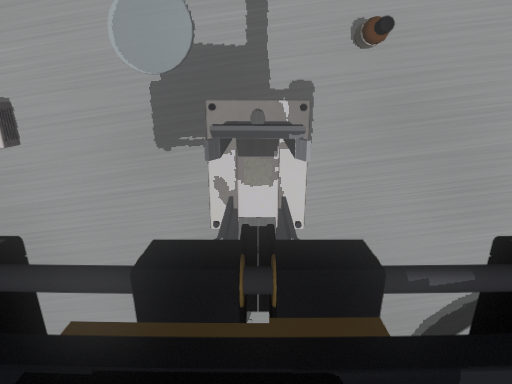

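```bash
python3 -c "
from rig import bot
print(bot.hand_in())"
```

```text
the job is handed in; nothing more can be done
None
```

Both long cassettes are in the magazine, label up, one on top of the other, and I handed the job in at about 29 s of the 72 s allowed. I gripped each one across its 40 mm, set it on the lips, let go, and pushed it straight down with shut fingers until its top was about 12 mm below the lip tips. It was then let rise.

**Last checks that agreed:**
- The top of the stack reads 92.0 mm across its middle, level within about 0.4 mm. That is where a cassette stops under the lip tips.
- After each push, the wrist depth showed a lip about 101–103 mm high over both ends.
- The scene picture shows two cassettes stacked between the posts.
- The short cassette is within about 3 mm of where it started, which is within measuring error.
- The gripper is about 120 mm clear above the stack. The force readings I took stayed under 7 N.

**Less certain or in disagreement:**
- In the last look the +x lip was mostly hidden by the fingers. The strip there read 93.5–93.8 mm, against about 97 mm after the first cassette.
- For the second grasp the tool stopped about 2 mm higher than commanded, with 5–6.5 N on it. The cassette was still held level.
- I did not measure the lower cassette on its own after the second push. Its place rests on the stack's height and the scene picture.

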